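Index the specimen turntable to the camera station

TASK

The specimen on the small turntable has to face the camera (the round lens tube, not the flat lamp). Draw up the knob of the spring index pin, turn the turntable to the camera's station and let the pin drop fully home into the hole there, feeling for the hole gently rather than forcing the pin sideways, then let go. Leave the mouse, the bottle and the slide box where they are.

Things in the scene. Friction and masses are not known exactly. Their poses are not given: they have to be found in the camera images.
- base: White round base of the turntable, 236 mm across, fixed. Origin: centre of its underside, on the vertical turning axis. +x points away from the robot to the two instruments (turned up to 20 degrees), +y to the left. The turntable, a dark steel disc 232 mm across with its top 46 mm above the bench, turns on it. The pin's holes are in the base, hidden under the disc.
- wheel (a joint): Turntable angle (rad): 0 at the start, + is anticlockwise from above, range -1.5 to 1.5; 2 to 6 N at the knob turn it. Holes: the start hole at 0 and one per station, near +1.05 (specimen before the instrument on the base's +y side) and near -1.05 (-y side), set by hand 0.05 to 0.20 rad off, to either side, differently each time: find them by feel. Between holes the pin rides on a flat track.
- pin (a joint): Height of the index pin (m): 0 = fully home in a hole, about 0.008 = its tip rides on the track between holes, 0.016 = end of its upward travel (do not pull farther). A spring drives it down with 5 N at 0 and 8 N at 0.016, damped (20 N s/m). The pin is 9 mm thick with a flat end, the holes are 10.6 mm wide.
- knob (a point): Middle of the pin's black knob: an upright cylinder 26 mm across, 26 mm tall, 85 mm from the turning axis, opposite the specimen, on the robot's side at the start. It rises with the pin and goes round with the disc. With the pin home it is 73 mm above the bench (knob 60 to 86 mm). Under it is a steel bush 22 mm across, top at 54 mm; nothing else within 60 mm.
- tip: The pin's steel tip, hidden under the disc. Origin on the pin's axis at bench height while the pin is home. Sideways load on it when the pin stands in a hole must stay small (under 25 N).
- specimen (a point): Centre of the specimen, a 24 mm red-brown ball on an aluminium stub on the disc, 75 mm from the turning axis and 85 mm above the bench, directly opposite the knob.
- view (a point): Point 90 mm before the camera's lens, 86 mm above the bench, 75 mm from the turning axis, where the specimen should come to be. The camera (fixed, white box on a post, round lens tube 42 mm across looking to the base's -x, top 120 mm high) stands 210 mm in the base's +x and 65 mm to its left or right; the lamp (fixed, square flat white panel in a finned frame, top 130 mm) in the other place.
- mouse: Black computer mouse, about 100 x 58 x 34 mm, loose, to the near right of the turntable. Origin: centre of its underside. Leave alone.
- oil_bottle: Small amber bottle, 32 mm across, 65 mm tall, loose, to the left of the turntable. Origin: centre of its underside. Leave alone.
- slide_box: Flat grey box for slides with a white lid, 86 x 61 x 32 mm, loose, to the near left of the turntable. Origin: centre of its underside. Leave alone.
Mind the look-alikes: they are no part of the job. What is shaped like the part that bears view but green is not meant.

How it is judged:
By the outcome, as a careful person would: the job done as asked, in the order asked, and still so for the second after the job is handed in, with the robot touching nothing.
It also fails if it takes over 48 s, if anything falls off the work surface, if the arm or the gripper's body presses on something with over 40 N, if the wrist force passes 120 N, or if a joint passes its speed limit or range.

ROBOT

A 6-joint arm with a two-finger parallel gripper is mounted at the origin on the work surface. World frame = base frame: x ahead of the robot, y to its left, z up, the work surface at z = 0. Lengths are in m, angles in rad, forces in N, time in s.
With the tool pointing down it reaches from about 0.3 to 0.825 m from the base axis. Payload 5.4 kg.
Tool frame: the origin (TCP) lies at the very end of the fingers, on their centre line; the grasp point (between the pads) lies 19 mm behind it; z points along the fingers, y is the line along which they close (so a half turn about z gives the same grasp; the last joint's range is limited). The gripper opens to 92 mm and grips with 3 to 60 N. Pads are 20 mm wide; open, the fingers measure 128 mm over their backs; the gripper's body (75 mm by 189 mm) begins 69 mm behind the grasp point.
Start: joints at [-1.457, 0.158, 1.597, -0, 1.386, -0.21], TCP at [0.183, -0.545, 0.215] pointing down, gripper open.
Joint ranges: [-2.91, 2.91], [-0.94, 2.29], [0.18, 2.7], [-1.29, 4.43], [0.17, 2.64], [-3, 3]. Speed limits (rad/s): [2.57, 2.57, 3.14, 3.14, 3.14, 3.14].

INTERFACE

Orientations are given as a rotation vector (axis times angle).
In Python, from workcell import bot gives the robot as it stands. Calls block until the motion is done:
- bot.goto(position, orientation): joint-space move of the TCP to a pose.
- bot.line_to(position, rot=None, max_speed=0.15): straight line of the TCP; rot=None keeps the orientation; max_speed is the mean speed in m/s.
- bot.set_joints(angles): joint-space move.
- bot.set_gripper(opening, newtons=None): opening from 0.0 (shut) to 1.0 (fully open); newtons is the grip in N (None keeps the last); returns when the fingers have stopped.
- bot.hold(seconds).
- bot.inverse_kinematics(position, orientation): joint angles nearest the present ones, or None.
- bot.read_camera(name): name is "side" or "top" or "wrist"; returns a dict with "pixels" (384x512x3 uint8, blue, green, red), "fx", "fy", "cx", "cy" (pixels), "R" (3x3) and "t" (3): a world point X has camera coordinates R X + t. Camera axes: x right, y down, z forward; pixel columns grow to the right and rows downward; lengths in m; the calibration is good to about 2 mm. A picture is of the moment at which its call begins. There is no depth.
A pose or a line that the arm cannot do raises bot.MotionError and nothing moves.
- bot.job_done(): hands the job in; it is judged then, once.
Readings, each from a call of its own:
- bot.current_clock(): time.
- bot.current_joints(): joint angles.
- bot.current_joint_vel(): joint speeds.
- bot.current_effort(): joint torques, N m.
- bot.current_ee_pos(): TCP position.
- bot.current_tool_rot(): TCP orientation.
- bot.current_contact_force(): force on the tool from outside, world axes, zero at the start.
- bot.current_ft_torque(): the same for the moment, N m.
- bot.current_opening(): opening from 0.0 (shut) to 1.0 (fully open).
- bot.current_grip_force(): force on a finger pad.
Only numpy, scipy, OpenCV 4.12 (cv2) and the standard library are available. Lean on these libraries where they do the work, as an engineer would, in place of code of your own. Each camera call takes 0.05 s, during which the arm holds its last target. There are 200 camera calls.

## Working session

There is one attempt and no reset: what is moved stays moved. The work goes in short steps, each a Python script; the robot and the scene stay as the last script left them, time stands still between calls to the robot, and variables do not carry over. Pictures are saved under pics/ and viewed, at most 10 in all, crops included, and the job is handed in when it is done.

```bash
mkdir -p pics; ls
python3 - <<'E'
from workcell import bot
import cv2,numpy as np,pickle
ims={n:bot.read_camera(n) for n in("side","top")}
pickle.dump(ims,open('cams.pkl','wb'))
for n in ims:
    cv2.imwrite(f'pics/{n}0.png',ims[n]["pixels"]); c=ims[n]; print(n,c['fx'],c['cx'],c['cy'],-np.array(c['R']).T@c['t'])
print(bot.current_clock(),bot.current_tool_rot())
E
```

```text
pics
side 449.2996591165716 251.83335256014414 187.48741242915867 [0.26822519 0.63371009 0.79384335]
top 356.4757417583701 251.1150775460733 193.11864129598777 [0.46116706 0.05598694 0.85067434]
0.1 [-3.09887061e+00 -5.06082191e-01 -1.48352492e-04]
```

View pics/top0.png

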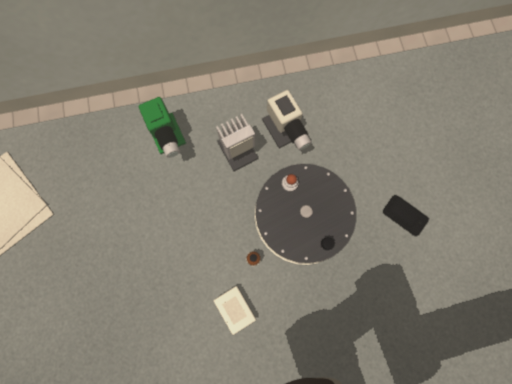

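View pics/side0.png

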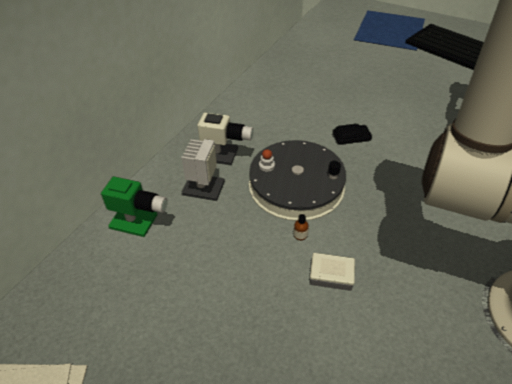

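Top view: the white camera with a round lens tube is at (290,115), the flat lamp with fins at (238,140), and a green look-alike camera at (163,128). The white one fits the description: a round tube, on the base's -y side. The knob is at (328,243) and the specimen at (291,181), so the turn is towards -1.05. I'll confirm this in a crop and measure.

```bash
cat > h.py <<'E'
import numpy as np,cv2
def ray(c,uv,z):
    K=np.array([[c['fx'],0,c['cx']],[0,c['fy'],c['cy']],[0,0,1]]);R=np.array(c['R']);t=np.array(c['t'])
    d=R.T@np.linalg.inv(K)@[uv[0],uv[1],1.];o=-R.T@t
    return o+d*(z-o[2])/d[2]
E
python3 - <<'E'
import pickle,cv2,numpy as np
from h import *
ims=pickle.load(open('cams.pkl','rb'))
def comps(m,x0,x1,y0,y1,amin):
    z=np.zeros_like(m);z[y0:y1,x0:x1]=m[y0:y1,x0:x1]
    n,_,s,c=cv2.connectedComponentsWithStats(z)
    return [(s[i,4],c[i].round(1)) for i in range(1,n) if s[i,4]>=amin]
# rois
roi={'top':dict(red=(280,300,172,190),knob=(316,340,232,254),hub=(296,316,203,220)),
     'side':dict(red=(257,278,147,164),knob=(324,345,155,180),hub=(288,306,163,177))}
for n,c in ims.items():
    p=c['pixels'].astype(int);b,g,r=p[...,0],p[...,1],p[...,2];s=p.sum(2)
    M=dict(red=r-b>50,knob=s<45,hub=s>250)
    for k,(x0,x1,y0,y1) in roi[n].items():
        for a,uv in comps(M[k].astype(np.uint8),x0,x1,y0,y1,12):
            print(n,k,a,uv,ray(c,uv,{'red':.085,'knob':.074,'hub':.048}[k]).round(4))
t=ims['top']['pixels'][80:270,130:380]; s=ims['side']['pixels'][95:225,90:360]
a=cv2.resize(t,(500,380),interpolation=3);b=cv2.resize(s,(500,241))
cv2.imwrite('pics/crop.png',cv2.resize(ims['top']['pixels'][75:270,225:375],(460,598),interpolation=cv2.INTER_CUBIC))
E
```

```text
side red 67 [266.7 153.4] [ 0.6458 -0.0727  0.085 ]
side knob 119 [333.8 167.8] [ 0.491  -0.1142  0.074 ]
side hub 90 [297.3 169.3] [ 0.5736 -0.0944  0.048 ]
top red 76 [290.9 178.8] [ 0.6457 -0.0689  0.085 ]
top hub 148 [305.8 210.9] [ 0.5737 -0.0905  0.048 ]
```

View pics/crop.png

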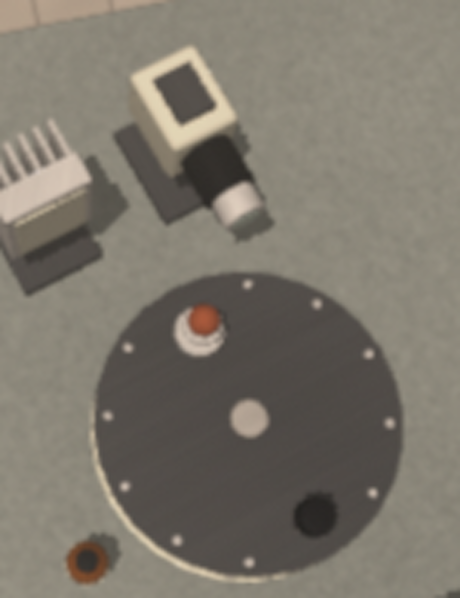

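The crop confirms it: the white camera with the round tube is on the right (base -y), and the finned lamp is on the left. I'll move above the knob and refine its position with the wrist camera.

```bash
cat >> h.py <<'E'
from workcell import bot
from scipy.spatial.transform import Rotation as Ro
def down(psi): return (Ro.from_euler('z',psi)*Ro.from_euler('x',np.pi)).as_rotvec()
E
python3 - <<'E'
from h import *
import pickle
print(bot.current_clock()); bot.set_gripper(0.5,5)
bot.goto([.4915,-.1155,.16],down(.29)); bot.hold(.2)
print(bot.current_clock(),bot.current_ee_pos(),bot.current_joints(),bot.current_contact_force())
c={n:bot.read_camera(n) for n in('wrist','top')}; pickle.dump(c,open('w.pkl','wb'))
cv2.imwrite('pics/w1.png',np.hstack([c['wrist']['pixels']]))
E
```

```text
0.1
3.0333 [ 0.49147381 -0.11617306  0.16004989] [-4.71763280e-01  2.53368772e-02  1.85056812e+00 -9.51744879e-05
  1.26553982e+00  8.10168976e-01] [-0.33919365 -0.25098665  0.00570867]
```

View pics/w1.png

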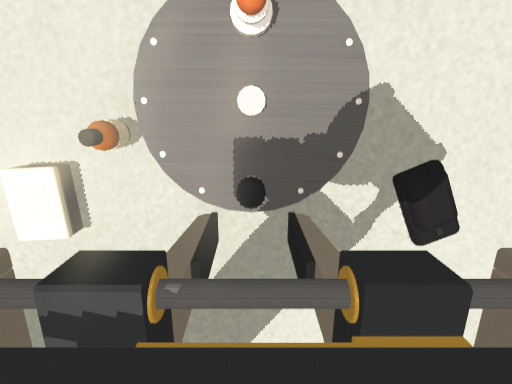

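The wrist view shows the knob at (251,192) midway between the fingers, with the hub at (251,100) and the specimen directly opposite. Next I'll compute their positions and confirm the hub by mask.

Run:
```python
from h import *
import pickle
c=pickle.load(open('w.pkl','rb'))['wrist']
p=c['pixels'].astype(int)
m=(p[85:116,235:268].sum(2)>500); y,x=np.nonzero(m); hub=(x.mean()+235,y.mean()+85)
m=(p[170:212,232:270].sum(2)<70).astype(np.uint8); n,_,s,ce=cv2.connectedComponentsWithStats(m)
i=1+s[1:,4].argmax(); k=ce[i]+[232,170]
H=ray(c,hub,.048); 
print(hub,H,k,s[i],ray(c,k,.080), -np.array(c['R']).T@c['t'])
K=ray(c,k,.080); d=H-K; print(np.hypot(*d[:2]),np.arctan2(d[1],d[0]))
```

```text
Traceback (most recent call last):
ValueError: attempt to get argmax of an empty sequence
```

Run:
```python
from h import *
import pickle
c=pickle.load(open('w.pkl','rb'))['wrist']
p=c['pixels'].astype(int)
m=(p[85:116,235:268].sum(2)>500); y,x=np.nonzero(m); hub=(x.mean()+235,y.mean()+85)
q=p[170:212,228:274].sum(2); print(q.min(),q[22,::3])
for th in (100,130):
    m=(q<th).astype(np.uint8); n,_,s,ce=cv2.connectedComponentsWithStats(m)
    if n<2: continue
    i=1+s[1:,4].argmax(); k=ce[i]+[228,170]; H=ray(c,hub,.047); K=ray(c,k,.078); d=H-K
    print(th,hub,H,k,s[i],K,np.hypot(*d[:2]),np.arctan2(d[1],d[0]))
```

```text
82 [409 405 275 175 167 157 146 139 122 118 110 107  82 232 236 235]
100 (np.float64(250.67), np.float64(100.01428571428572)) [ 0.57169351 -0.09039761  0.047     ] [261.62162162 186.27027027] [30 10  7 16 37] [ 0.49909719 -0.12272708  0.078     ] 0.0794696140584462 0.4189652044965504
130 (np.float64(250.67), np.float64(100.01428571428572)) [ 0.57169351 -0.09039761  0.047     ] [256.28857143 192.72857143] [ 20   7  18  31 350] [ 0.49163373 -0.11974031  0.078     ] 0.08526759595904966 0.35130645296581847
```

```bash
cat >> h.py <<'E'
C=np.array([.5725,-.0912]); YAW=.29
def kn(w,z,r=.085):
    a=YAW+w; return [C[0]-r*np.cos(a),C[1]-r*np.sin(a),z]
def tf(w):  # force: radial(outward at knob), tangential (ccw), z
    f=np.array(bot.current_contact_force()); a=YAW+w+np.pi
    return np.array([f[0]*np.cos(a)+f[1]*np.sin(a),-f[0]*np.sin(a)+f[1]*np.cos(a),f[2]]).round(2)
E
python3 - <<'E'
from h import *
bot.line_to(kn(0,.061),down(YAW),.12); bot.hold(.1); print(tf(0),bot.current_ee_pos(),kn(0,.06))
bot.set_gripper(.36,3);print(tf(0),bot.current_opening(),bot.current_grip_force())
bot.set_gripper(.0,3);bot.hold(.2);print(tf(0),bot.current_opening(),bot.current_grip_force(),bot.current_ee_pos(),bot.current_clock())
E
```

```text
[-0.94 -0.25  0.18] [ 0.49185422 -0.11588597  0.06200368] [np.float64(0.4910492705814207), np.float64(-0.11550593913391102), 0.06]
[ 0.31  1.36 -0.57] 0.3627479678845974 0.0
[ 0.39 -2.31  1.69] 0.2821613810214369 3.000051900744438 [ 0.49092949 -0.11530279  0.06096725] 5.0667
```

Run:
```python
from h import *
bot.set_gripper(.0,20);print(tf(0),bot.current_opening())
bot.line_to(kn(0,.0735),down(YAW),.04);bot.hold(.1);print('up',tf(0),bot.current_ee_pos(),bot.current_clock())
w=-.06
bot.line_to(kn(w,.0735),down(YAW+w),.03);bot.hold(.1);print(tf(w),bot.current_ee_pos(),bot.current_clock())
```

```text
[-0.25 -2.51  2.09] 0.2810195045488088
up [-2.35 -0.69 -8.43] [ 0.49081386 -0.11529046  0.07314028] 5.85
[-1.71 -1.81 -9.  ] [ 0.48949093 -0.11040523  0.07327278] 6.2667
```

Run:
```python
from h import *
for w in np.arange(-.18,-.79,-.12):
    bot.line_to(kn(w,.0735),down(YAW+w),.05); f=tf(w);print(round(w,2),f,bot.current_clock())
    if abs(f[:2]).max()>20: break
w=-.80
bot.line_to(kn(w,.0735),down(YAW+w),.04);bot.hold(.1)
print(tf(w),bot.current_ee_pos(),bot.current_joints(),bot.current_opening(),bot.current_clock())
bot.line_to(kn(w,.0695),down(YAW+w),.03);bot.hold(.1);print('down',tf(w),bot.current_ee_pos(),bot.current_clock())
im=bot.read_camera('top')['pixels'];cv2.imwrite('pics/t2.png',cv2.resize(im[75:275,215:385],None,fx=2.5,fy=2.5))
```

```text
-0.18 [-1.16 -0.95 -7.31] 6.6167
-0.3 [ 0.35 -0.52 -8.42] 6.9667
-0.42 [ 0.85 -1.91 -8.24] 7.3167
-0.54 [ 0.87 -0.85 -7.71] 7.6667
-0.66 [ 2.65 -0.57 -7.98] 8.0167
-0.78 [ 3.16 -1.19 -7.71] 8.3667
[ 4.19  0.19 -7.52] [ 0.49783965 -0.04985009  0.07329462] [-3.41602167e-01  1.29253727e-01  1.92858986e+00 -3.33119568e-04
  1.08470483e+00  1.73836458e+00] 0.27548555576655964 8.7167
down [ 4.68  1.76 -7.77] [ 0.49795423 -0.04972576  0.0694524 ] 9.1
```

View pics/t2.png

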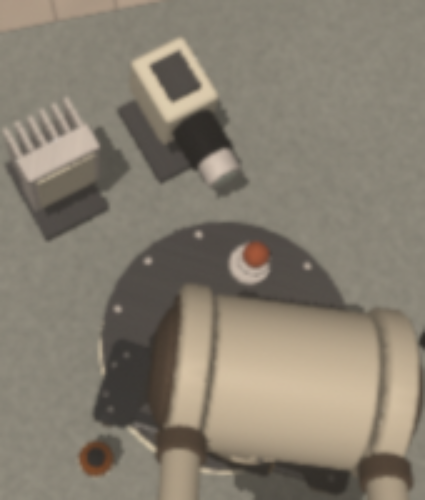

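The specimen, at (257,253) in the crop, has turned towards the round-lens camera's station. Now I'll seat the pin on the track, lighten the grip and feel for the hole.

Run:
```python
from h import *
w=-.80
bot.line_to(kn(w,.0690),down(YAW+w),.03);print(tf(w))
bot.set_gripper(.31,3);bot.hold(.1);print('open',tf(w),bot.current_opening())
bot.set_gripper(0,5);bot.hold(.1);f0=tf(w);print('seated',f0,bot.current_clock(),bot.current_ee_pos())
for i in range(3):
    w-=.008
    bot.line_to(kn(w,.0690),down(YAW+w),.02);print(round(w,3),tf(w),bot.current_clock())
```

```text
[ 4.99  2.11 -6.6 ]
open [ 0.21 -0.18  0.34] 0.3083258507977876
seated [-1.92  2.23  5.69] 10.075 [ 0.49943971 -0.05038195  0.06997904]
-0.808 [-0.76  4.76  5.37] 10.325
-0.816 [-1.45  5.39  5.97] 10.575
-0.824 [-1.82  6.24  4.59] 10.825
```

Run:
```python
from h import *
w=-.824; h=[]
while w>-1.28:
    w-=.008
    bot.line_to(kn(w,.0690),down(YAW+w),.03);f=tf(w);h.append(f)
    if abs(f[1])>11 or f[2]<-2.5 or bot.current_clock()>32: break
for i,f in enumerate(h): print(round(-.832-.008*i,3),f,end='; ')
print(w,bot.current_clock(),bot.current_ee_pos(),bot.current_opening())
```

```text
-0.832 [-1.84  5.69  5.08]; -0.84 [-2.42  5.18  4.99]; -0.848 [-2.31  5.5   5.24]; -0.856 [-2.27  5.46  4.14]; -0.864 [-3.31  5.04  3.79]; -0.872 [-3.89  3.09  2.81]; -0.88 [-4.1   4.18  0.49]; -0.888 [-3.86  1.04 -6.9 ]; -0.888 12.825 [ 0.50171279 -0.04331437  0.06797608] 0.282532432784596
```

fz flipped to -6.9 N at -0.888, so the hole is under the tip. I'll lower gently and check that it is entering.

Run:
```python
from h import *
w=-.890
for z in (.067,.065,.063,.0615):
    bot.line_to(kn(w,z),down(YAW+w),.03);bot.hold(.05);f=tf(w);print(z,f,bot.current_ee_pos()[2],bot.current_clock())
    if f[2]>3: break
bot.set_gripper(.34,3);bot.hold(.3);print(tf(w),bot.current_clock())
# feel: re-touch lightly
bot.set_gripper(.5);bot.line_to(kn(w,.13),None,.15);bot.hold(.1)
c=bot.read_camera('wrist');cv2.imwrite('pics/w3.png',c['pixels']);s=bot.read_camera('side');import pickle;pickle.dump((c,s),open('f.pkl','wb'))
cv2.imwrite('pics/s3.png',cv2.resize(s['pixels'][90:230,180:380],None,fx=4,fy=4,interpolation=3))
print(bot.current_clock(),bot.current_contact_force())
```

```text
0.067 [-2.48  0.57 -7.48] 0.06647804310693306 13.125
0.065 [-1.18  1.89 -4.24] 0.06477319310479679 13.425
0.063 [1.68 0.86 0.09] 0.0632397947285102 13.725
0.0615 [2.96 1.04 5.9 ] 0.06229597327535999 14.025
[-0.16  0.26  0.23] 14.6167
15.8417 [ 0.51284495 -0.01839463  0.53348998]
```

View pics/w3.png

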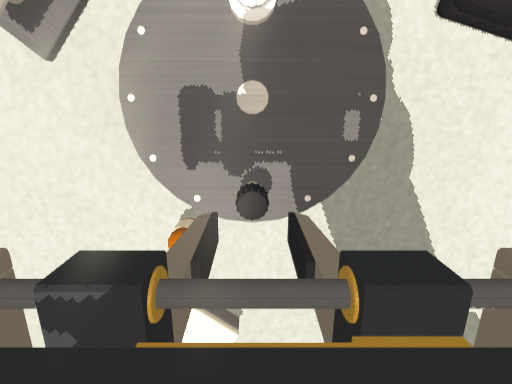

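View pics/s3.png

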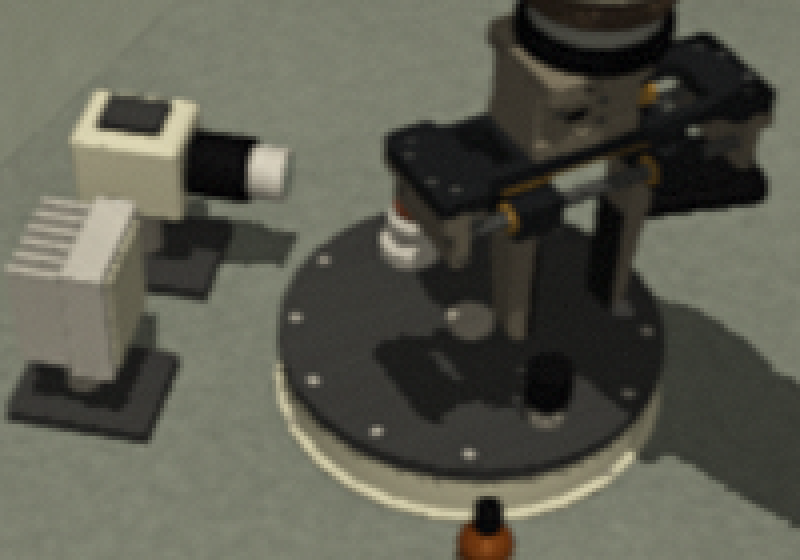

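The side view shows the knob at (549,380) in the crop sitting low over its bush, and the specimen by the round-lens camera. I'll check the knob's height by touching its top lightly with closed fingers; it should be 86 mm if the pin is home.

Run:
```python
from h import *
w=-.89
bot.set_gripper(0,5); bot.line_to(kn(w,.098),None,.1);bot.hold(.1);f0=tf(w)
for z in np.arange(.095,.0835,-.0015):
    bot.line_to(kn(w,z),None,.03);bot.hold(.08);f=tf(w);print(round(z,4),f,round(bot.current_ee_pos()[2],4))
    if f[2]>3: break
bot.line_to(kn(w,.16),None,.15);print(bot.current_clock())
```

```text
0.095 [ 0.07  0.03 -0.38] 0.0952
0.0935 [0.26 0.11 0.65] 0.0935
0.092 [ 0.23  0.24 -0.06] 0.0919
0.0905 [-0.04 -0.    0.03] 0.0905
0.089 [ 0.4  -0.58  0.17] 0.089
0.0875 [ 0.13  0.24 -0.11] 0.0875
0.086 [0.18 0.01 2.56] 0.0864
0.0845 [ 4.38  1.58 12.75] 0.0863
20.4917
```

The knob's top is at 86 mm and doesn't give, so the pin is fully home. The gripper is clear, so I'm handing in.

```bash
python3 -c "
from h import *
bot.hold(.3);print(bot.current_contact_force(),bot.job_done())"
```

```text
the job is handed in; nothing more can be done
[-0.19720049  0.00499731  0.2851783 ] None
```

I turned the turntable to the round-lens camera's station, where the pin found its hole by feel at about -0.89 rad and dropped fully home; I let go, moved clear and handed in at about 21 s, without going near the mouse, bottle or slide box.

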